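# Index and seat the keyed die plate of a crystal press

## Robot

A 7-joint arm with a two-finger parallel gripper is mounted at the origin on the work surface. World frame = base frame: x ahead of the robot, y to its left, z up, the work surface at z = 0. Lengths are in m, angles in rad, forces in N, time in s.
With the tool pointing down it reaches from about 0.4 to 0.75 m from the base axis. Payload 19.5 kg.
Tool frame: the origin (TCP) lies midway between the tips of the shut fingers; the grasp point (between the pads) lies 19 mm behind it; z points along the fingers, y is the direction in which the jaws open and shut (so a half turn about z gives the same grasp; the last joint's range is limited). The gripper opens to 85 mm and grips with 20 to 120 N. Pads are 22 mm wide; open, the fingers measure 114 mm over their backs; the gripper's body (76 mm by 85 mm) begins 54 mm behind the grasp point. The pads swing forward as they close: fully open they stand 13 mm farther back than shut.
Start: joints at [1.14, 0.707, -0.028, 1.485, 0.022, 0.951, -0.075], TCP at [0.218, -0.532, 0.231] pointing down, gripper open.
Joint ranges: [-2.71, 2.71], [-0.32, 2.16], [-1.57, 1.52], [0, 2.45], [-1.46, 4.6], [0, 2.02], [-2.83, 2.83]. Speed limits (rad/s): [1.89, 1.89, 2.57, 2.57, 3.01, 3.01, 3.01].

## Interface

Orientations are given as a unit quaternion [x, y, z, w].
In Python, from rig import bot gives the robot as it stands. The module is installed in compiled form; this text tells all that it offers.
- The arm moves only by the tool servo_tool, never from a script. Its argument "steps" is one flat list of numbers, 7 for each row, row after row: the closure in counts, from 0 (fully open) to 255 (shut), then the shift along the tool's x, y, z in m, then the turn, a rotation vector about the tool's x, y, z in degrees. In form: [claw, tx, ty, tz, rx, ry, rz, claw, tx, ty, tz, rx, ry, rz, ...]. A call has 1 to 12 rows; each row is the pose to reach, as a shift and turn from the pose commanded when the call began, along the tool's axes at that moment; what a row does not reach only later rows make up. A row lasts 1/12 s, in which the tool goes at most 41.7 mm and 7.16 degrees, less where a joint would pass 70% of its speed; a pose out of reach is approached as far as the arm can. A call with a gripper value outside its range is refused whole. The fingers move at their own pace and stop on an object; "squeeze" is the grip in N (left out, the last holds). Time passes only in rows, so rows that repeat a pose let the fingers close. It gives the time, the measured TCP pose, the force and the opening at its end, in the units of the state.
- bot.get_obs(): the state, without advancing time (a new reading comes with each control period).
- bot.camera(name): name is "scene" or "top" or "wrist"; returns a dict with "image" (384x512x3 uint8, red, green, blue), "range_z" (384x512 float32, m along the optical axis (not along the pixel's ray), 0 where there is no reading), "mtx" (3x3 intrinsics, pixels), "extrinsics" (4x4, takes a point from camera to world coordinates); the wrist camera has in their place "hand_eye" (4x4, takes a point from camera to tool coordinates, whose origin is the TCP and whose axes are the flange's). Camera axes: x right, y down, z forward; pixel columns grow to the right and rows downward; lengths in m; the calibration is good to about 2 mm. A picture is of the moment at which its call begins: read the wrist's pose just before it.
- bot.finish_job(): hands the job in, once; it reports no verdict.
The state is a dict: "time": time; "qpos": joint angles; "qvel": joint speeds; "tau": joint torques, N m; "position": TCP position; "orientation": TCP orientation; "wrist_force": force on the tool from outside, world axes, zero at the start; "torque": the same for the moment, N m; "gripper_width": opening from 0.0 (shut) to 1.0 (fully open).
Only numpy, scipy, OpenCV 4.12 (cv2) and the standard library are available. Lean on these libraries where they do the work, as an engineer would, in place of code of your own. Each camera call takes 0.05 s, during which the arm holds its last target.

## Task

The round die plate at the open end of the crystal press sits raised and turned the wrong way. With a fingertip, push its upright peg round until the notch in the rim stands over the small locating pin, then press the plate straight down until it is fully seated, and let go. Do not lift the plate off its spindle, and leave the loupe, the tray and the watch box as they are.

Things in the scene. Friction and masses are not known exactly. Their poses are not given: they have to be found in the camera images.
- spindle (a point): Point on the press's fixed vertical spindle axis at seat height. The seat is a flat steel face 132 mm across, 30 mm above the worktop, on which the plate finally rests. z up, x from the axis to the pin, y towards the press column. The spindle post, 12 mm across and 18 mm high above the seat, is hidden under the plate.
- press: The fixed lever press, base 150 x 350 x 20 mm. Origin on the spindle axis at worktop height; y points to the column. Along +y: anvil (45 mm high) from 140 mm; overhanging head from 145 mm, 190 to 250 mm above the worktop; ram at 170 mm, down to 86 mm, up to 290 mm; lever knob up to 361 mm high at 252 mm.
- pin (a point): Foot of the fixed upright steel locating pin, on the seat, 56 mm from the spindle axis. The pin is 10 mm across and 8 mm high above the seat with a round top; its outer half shows outside the plate's edge. A small steel lug (14 mm wide, 5 mm high above the seat) stands just outside it.
- boss_top (a point): Centre of the top of the square boss (24 x 24 mm, 10 mm high) in the middle of the loose round aluminium die plate (112 mm across, 12 mm thick, about 0.32 kg, 1 mm play on the spindle). x points to the notch, -x to the peg, z up. It is 30 mm above the seat at the start, 22 mm when seated. The plate turns freely on its collar, but goes down only with the notch over the pin.
- notch (a point): Middle of the notch's mouth, at the plate's edge and underside, 56 mm from the plate's centre. The notch is a straight slot 16 mm wide, 13 mm deep radially, open outwards and cut through the full thickness (3 mm play on each side of the pin).
- peg_top (a point): Top centre of the upright steel peg fixed to the plate, 12 mm across and 14 mm high above the plate's flat face, 42 mm from the plate's centre, opposite the notch.
- collar (a joint): Travel of the collar (76 mm across, under the plate) that carries the raised plate: 0 up (start), 0.008 when the plate is seated (m). It is held by friction: it takes about 6 N of downward push to move, and it stays where it is left.
- loupe: Loose chrome eye loupe, 36 mm across and 32 mm high, standing on the yellow silicone mat (160 by 200 mm, 3 mm thick). Origin at the centre of its underside. A bystander.
- tray: Loose clear plastic tray, 100 x 130 x 22 mm, one divider. Origin at the centre of its underside. A bystander.
- watch_lid (a joint): Opening angle (rad) of the lid of the fixed cedar watch box (120 x 170 mm, 77 mm high with the lid, knob to about 115 mm), 0 shut. A bystander.
- watch_box: The fixed cedar watch box; origin at the centre of its underside.
There are look-alikes about, which are no part of the job. Leave any red look-alike of the part that bears boss_top alone.

How it is judged:
By the outcome, as a careful person would: the job done as asked, in the order asked, and still so for the second after the job is handed in, with the robot touching nothing.
It also fails if it takes over 45 s, if anything falls off the work surface, if the arm or the gripper's body presses on something with over 40 N, if the wrist force passes 120 N, or if a joint passes its speed limit or range.

## Working session

There is one attempt and no reset: what is moved stays moved. The work goes in short steps, Python scripts to look and compute and a tool call to move; the robot and the scene stay as the last step left them, time stands still between calls to the robot, and variables do not carry over. Pictures are saved under pics/ and viewed, and the job is handed in when it is done.

Besides the shell and the picture viewer there is one more tool, called after "Call:" by a JSON object that holds its "op" and its "data". servo_tool: Moves the arm, as the interface text tells. Its arguments: {"type":"object","properties":{"steps":{"type":"array","items":{"type":"number"}},"squeeze":{"type":"number"}},"required":["steps"]}

```bash
mkdir -p pics; python3 - <<'E'
from rig import bot
import cv2,numpy as np
o=bot.get_obs()
for k,v in o.items(): print(k,np.round(v,4))
for n in ["scene","top","wrist"]:
    c=bot.camera(n); cv2.imwrite(f"pics/{n}0.png",c["image"][:,:,::-1]); np.savez(f"{n}0.npz",**c)
    print(n,np.round(c["mtx"],1).tolist(),np.round(c.get("extrinsics",c.get("hand_eye")),3).tolist())
E
```

```text
time 0.0
qpos [ 1.1403  0.7071 -0.0276  1.485   0.022   0.9509 -0.0755]
qvel [-0.0004  0.0016 -0.0005  0.0003  0.      0.0014  0.0007]
tau [-2.00000e-04 -8.83206e+01  1.23460e+00 -2.36160e+01  1.69000e-02
  6.60000e-03  0.00000e+00]
position [ 0.2179 -0.5318  0.2308]
orientation [ 9.812e-01  1.932e-01 -1.000e-04 -5.000e-04]
wrist_force [ 0.3156 -0.2882 -0.1805]
torque [ 0.003  -0.0437 -0.032 ]
gripper_width 1.0043
scene [[352.9, 0.0, 250.1], [0.0, 352.9, 186.2], [0.0, 0.0, 1.0]] [[0.889, 0.322, -0.325, 0.848], [0.457, -0.645, 0.613, -0.577], [-0.012, -0.693, -0.721, 0.744], [0.0, 0.0, 0.0, 1.0]]
top [[464.9, 0.0, 256.6], [0.0, 464.9, 188.1], [0.0, 0.0, 1.0]] [[-0.021, -0.978, 0.209, 0.248], [-1.0, 0.022, 0.001, -0.013], [-0.005, -0.209, -0.978, 1.315], [0.0, 0.0, 0.0, 1.0]]
wrist [[340.7, 0.0, 251.5], [0.0, 340.7, 195.2], [0.0, 0.0, 1.0]] [[0.0, -0.944, -0.329, 0.084], [1.0, 0.0, 0.001, 0.0], [-0.0, -0.329, 0.944, -0.143], [0.0, 0.0, 0.0, 1.0]]
```

View pics/scene0.png

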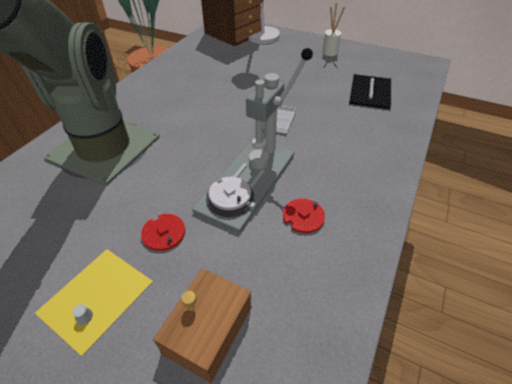

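View pics/top0.png

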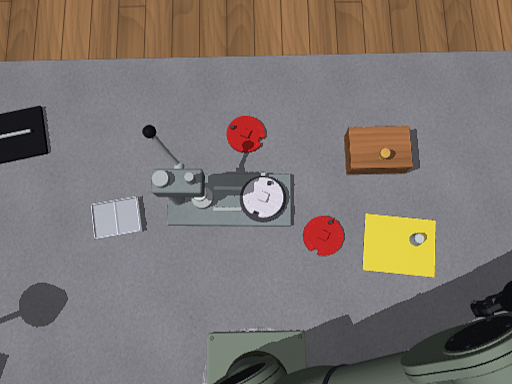

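View pics/wrist0.png

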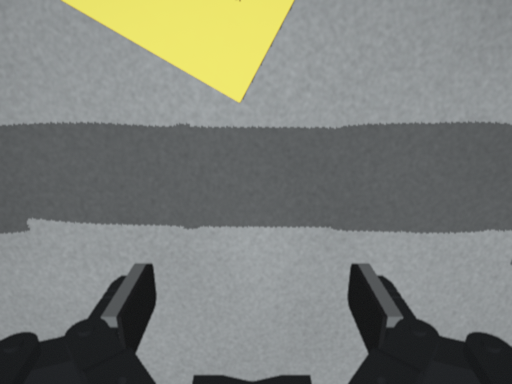

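Candidates for the die plate:
- The aluminium plate on the press base, at top (265,198) and scene (230,193).
- The red look-alikes, at top (246,134) and (323,236), scene (304,215) and (163,232).

By the description, the aluminium plate on the press is the one. I'll check it in a close crop.

```bash
python3 - <<'E'
import cv2,numpy as np
t=cv2.imread("pics/top0.png")[170:228,230:305]; s=cv2.imread("pics/scene0.png")[160:235,185:275]
a=cv2.resize(t,(600,464),interpolation=cv2.INTER_CUBIC); b=cv2.resize(s,(600,500),interpolation=cv2.INTER_CUBIC)
cv2.imwrite("pics/crop_t.png",a);cv2.imwrite("pics/crop_s.png",b)
d=np.load("top0.npz");K=d["mtx"];E=d["extrinsics"];Z=d["range_z"]
for (u,v) in [(265,198),(200,200),(290,176),(290,224),(168,224),(195,180)]:
    z=Z[v,u];p=E@np.r_[np.linalg.inv(K)@[u,v,1]*z,1];print(u,v,np.round(p[:3],3))
E
```

```text
265 198 [ 0.488 -0.034  0.059]
200 200 [0.479 0.14  0.098]
290 176 [ 0.559 -0.108  0.016]
290 224 [ 0.42  -0.103  0.019]
168 224 [0.428 0.24  0.016]
195 180 [0.496 0.131 0.261]
```

View pics/crop_t.png

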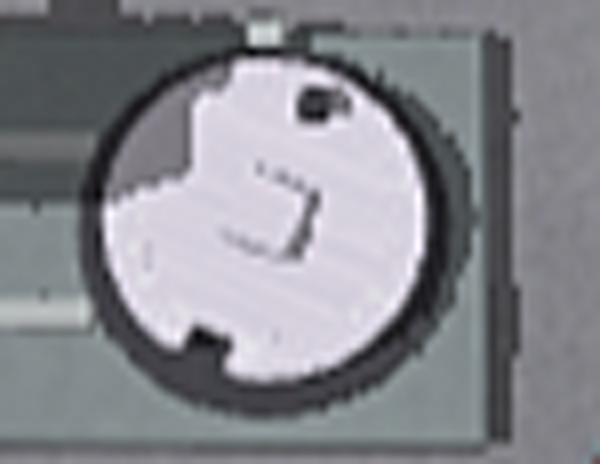

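View pics/crop_s.png

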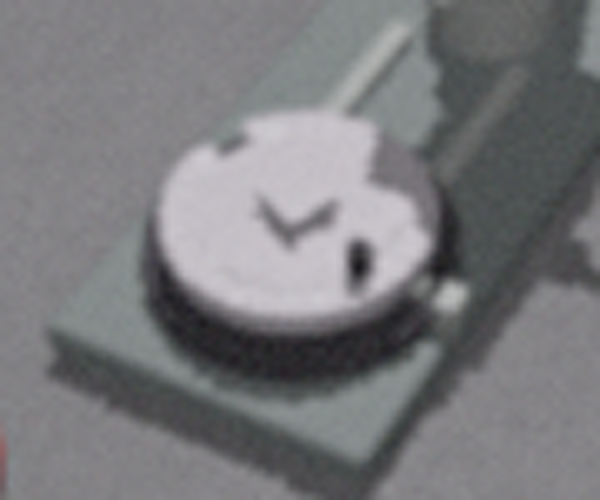

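The crop confirms it: a bright aluminium plate with a square boss. The peg is at top-crop (318,103), the notch at (207,345), and the locating lug at (263,33), beyond the plate on the world +x side. Next I'll measure with the depth image and plan a look from the wrist camera.

```bash
cat > h.py <<'E'
import numpy as np,cv2
from scipy.spatial.transform import Rotation as R
def ray(c,uv,z,E=None):
    E=c["extrinsics"] if E is None else E
    uv=np.atleast_2d(uv).astype(float); d=np.c_[(uv-[c["mtx"][0,2],c["mtx"][1,2]])/c["mtx"][0,0],np.ones(len(uv))]@E[:3,:3].T
    o=E[:3,3]; return o+d*((z-o[2])/d[:,2])[:,None]
def cloud(c,E=None):
    E=c["extrinsics"] if E is None else E
    Z=c["range_z"];v,u=np.mgrid[:Z.shape[0],:Z.shape[1]];K=c["mtx"]
    P=np.stack([(u-K[0,2])/K[0,0]*Z,(v-K[1,2])/K[1,1]*Z,Z],-1); return P@E[:3,:3].T+E[:3,3]
def circ(xy):
    A=np.c_[2*xy,np.ones(len(xy))];s=np.linalg.lstsq(A,(xy**2).sum(1),rcond=None)[0];return s[:2],np.sqrt(s[2]+s[:2]@s[:2])
def wristE(o,c):
    E=np.eye(4);E[:3,:3]=R.from_quat(o["orientation"]).as_matrix();E[:3,3]=o["position"];return E@c["hand_eye"]
def go(o,p,yaw):
    "shift and turn (tool axes) to world TCP p, tool down, tool x at yaw deg"
    Q=R.from_quat(o["orientation"]);x=np.r_[np.cos(np.radians(yaw)),np.sin(np.radians(yaw)),0];z=np.r_[0,0,-1.]
    T=R.from_matrix(np.c_[x,np.cross(z,x),z]);
    return np.round(Q.inv().apply(np.array(p)-o["position"]),4),np.round((Q.inv()*T).as_rotvec(degrees=True),2)
E
python3 - <<'E'
from h import *; from rig import bot
for n in ["top","scene"]:
    c=dict(np.load(f"{n}0.npz")); P=cloud(c); m=(P[...,2]>.042)&(P[...,2]<.07)&(abs(P[...,0]-.488)<.08)&(abs(P[...,1]+.034)<.08)&(c["range_z"]>0)
    m=m.astype(np.uint8);k=max(range(1,cv2.connectedComponents(m)[0]),key=lambda i:(cv2.connectedComponents(m)[1]==i).sum());m=(cv2.connectedComponents(m)[1]==k).astype(np.uint8)
    ct=max(cv2.findContours(m,0,cv2.CHAIN_APPROX_NONE)[0],key=len)[:,0]
    h=cv2.convexHull(ct)[:,0]; xy=ray(c,h,.05)[:,:2]; print(n,m.sum(),circ(xy), np.median(P[m>0][:,2]))
o=bot.get_obs(); print(go(o,[.44,-.05,.26],160))
E
```

```text
top 1233 (array([ 0.49234685, -0.0278173 ]), np.float64(0.055887212199407586)) 0.04943038896017682
scene 1052 (array([ 0.49715154, -0.0305249 ]), np.float64(0.0577338980342814)) 0.05008854632548854
(array([ 0.3882, -0.3618, -0.0288]), array([-2.0000e-02, -5.0000e-02, -1.3773e+02]))
```

Call:
{"op": "servo_tool", "data": {"steps": [255,0.03,-0.03,-0.03,0,0,-7,255,0.06,-0.06,-0.03,0,0,-14,255,0.09,-0.09,-0.03,0,0,-21,255,0.12,-0.12,-0.03,0,0,-28,255,0.15,-0.15,-0.03,0,0,-35,255,0.18,-0.18,-0.03,0,0,-42,255,0.21,-0.21,-0.03,0,0,-49,255,0.24,-0.24,-0.03,0,0,-56,255,0.27,-0.26,-0.03,0,0,-63,255,0.3,-0.28,-0.03,0,0,-70,255,0.32,-0.3,-0.03,0,0,-77,255,0.33,-0.31,-0.03,0,0,-84], "squeeze": 40}}

```text
time: 1.15
position: [0.4073, -0.1163, 0.2614]
orientation: [0.596, 0.803, 0.001, 0.0]
wrist_force: [-0.3, -0.3, 0.2]
gripper_width: 0.001
```

```bash
python3 - <<'E'
from h import *; from rig import bot
o=bot.get_obs(); print(o["position"],o["qpos"].round(2) if hasattr(o["qpos"],"round") else o["qpos"]); print(go(o,[.44,-.05,.26],160))
E
```

```text
[ 0.40726454 -0.11632991  0.26141981] [ 0.49  0.47 -0.45  1.94  0.28  0.79  0.18]
(array([0.054 , 0.0506, 0.0015]), array([ 9.000e-02, -1.000e-02, -5.314e+01]))
```

Call:
{"op": "servo_tool", "data": {"steps": [255,0.02,0.02,0,0,0,-7,255,0.04,0.04,0,0,0,-14,255,0.054,0.051,0,0,0,-21,255,0.054,0.051,0,0,0,-28,255,0.054,0.051,0,0,0,-35,255,0.054,0.051,0,0,0,-42,255,0.054,0.051,0,0,0,-49,255,0.054,0.051,0,0,0,-53,255,0.054,0.051,0,0,0,-53,255,0.054,0.051,0,0,0,-53]}}

```text
time: 1.98
position: [0.4396, -0.0541, 0.2612]
orientation: [0.181, 0.983, 0.0, -0.0]
wrist_force: [-1.6, -0.4, -0.0]
gripper_width: 0.002
```

```bash
python3 - <<'E'
from h import *; from rig import bot
o=bot.get_obs(); print(o["position"],np.round(o["qpos"],2))
c=bot.camera("wrist"); c["E"]=wristE(o,c); np.savez("w1.npz",**c); cv2.imwrite("pics/w1.png",c["image"][:,:,::-1])
E
```

```text
[ 0.43956932 -0.05411849  0.26119447] [ 0.48  0.54 -0.72  1.87  0.45  0.89  0.75]
```

View pics/w1.png

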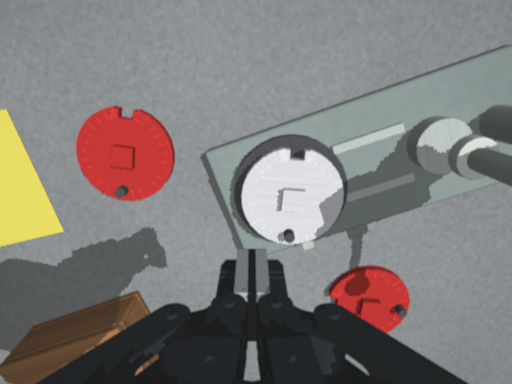

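The wrist view shows the plate near (293,196), with the notch at (298,155), the peg at (289,236) and the lug peeping out at (308,245).

```bash
python3 - <<'E'
from h import *
i=cv2.imread("pics/w1.png")[130:260,225:365]; cv2.imwrite("pics/w1c.png",cv2.resize(i,None,fx=4.5,fy=4.5,interpolation=cv2.INTER_CUBIC))
E
```

```text
(no output)
```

View pics/w1c.png

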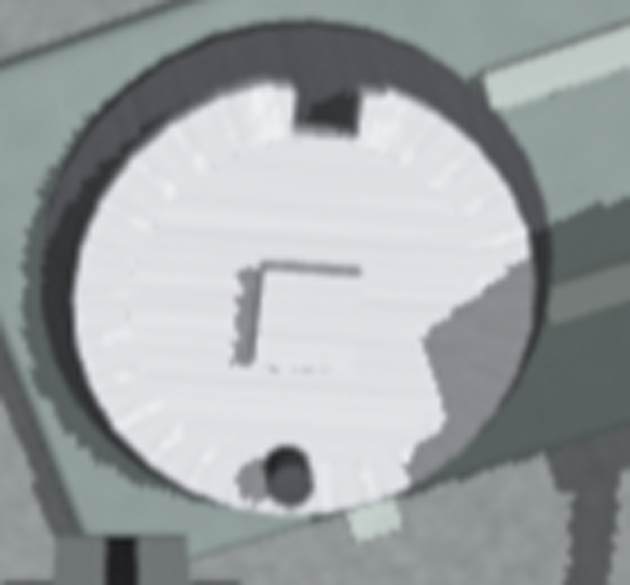

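```bash
python3 - <<'E'
from h import *
c=dict(np.load("w1.npz"));E=c["E"];P=cloud(c,E)
m=((P[...,2]>.044)&(P[...,2]<.075)&(np.hypot(P[...,0]-.493,P[...,1]+.029)<.075)&(c["range_z"]>0)).astype(np.uint8)
n,l,s,_=cv2.connectedComponentsWithStats(m);k=1+s[1:,4].argmax();m=(l==k).astype(np.uint8)
ct=cv2.findContours(m,0,cv2.CHAIN_APPROX_NONE)[0][0][:,0]
for cam in [0]:
    h=cv2.convexHull(ct)[:,0]; xy=ray(c,h,.05,E)[:,:2]
    for _ in range(4):
        C,r=circ(xy);d=abs(np.hypot(*(xy-C).T)-r);xy=xy[d<max(.0015,np.median(d)*2)]
    print("centre",C,r,len(xy),"face z",np.median(P[m>0][:,2]))
pk=(P[...,2]>.058)&(m>0)&(np.hypot(P[...,0]-C[0],P[...,1]-C[1])>.028); q=P[pk]; print("peg",q.mean(0),np.median(q,0),len(q),q[:,2].max())
bs=(P[...,2]>.0565)&(m>0)&(np.hypot(P[...,0]-C[0],P[...,1]-C[1])<.02); print("boss",P[bs].mean(0),bs.sum())
f=lambda x,y:(225+x/4.5-.4,130+y/4.5-.4)
def pol(nm,uv,z):
    p=ray(c,uv,z,E)[0];v=p[:2]-C;print(nm,p.round(4),"r",np.hypot(*v).round(4),"ang",np.degrees(np.arctan2(v[1],v[0])).round(1))
pol("notch in",f(327,132),.05);pol("notch L",f(294,85),.05);pol("notch R",f(364,90),.05)
pol("pegtop",f(292,488),.064);pol("lug",f(375,522),.035)
pol("lugL",f(360,541),.035);pol("lugR",f(402,530),.035)
for nm,a in (("peg",q.mean(0)),):
    v=a[:2]-C;print(nm,np.hypot(*v),np.degrees(np.arctan2(v[1],v[0])))
# lug mask bright
L=cv2.cvtColor(c["image"],cv2.COLOR_RGB2GRAY)[236:252,298:320];print(L)
# base edge direction from pixels
for a,b in (((206,152),(510,45)),):
    A=ray(c,[a,b],.02,E);print("edge",np.degrees(np.arctan2(*(A[1]-A[0])[[1,0]])))
E
```

```text
centre [ 0.49346565 -0.02809464] 0.05651764099109247 45 face z 0.05115650129857602
peg [ 0.53046139 -0.04557257  0.06383122] [ 0.53024887 -0.04549495  0.06445542] 102 0.06649494071611722
boss [ 0.49306114 -0.02799109  0.06061915] 506
notch in [ 0.4539 -0.0087  0.05  ] r 0.044 ang 153.9
notch L [ 0.4405 -0.0124  0.05  ] r 0.0552 ang 163.4
notch R [0.4475 0.0026 0.05  ] r 0.0553 ang 146.3
pegtop [ 0.532  -0.0455  0.064 ] r 0.0423 ang -24.3
lug [ 0.5642 -0.0297  0.035 ] r 0.0708 ang -1.3
lugL [ 0.5683 -0.0352  0.035 ] r 0.0751 ang -5.5
lugR [ 0.5691 -0.0236  0.035 ] r 0.0758 ang 3.4
peg 0.040916541049875535 -25.287505729780833
[[227 223 223 224 224 223 223 227 231 230 224 222 224 224 224 225 224 207
  154 130 123 110]
 [227 223 223 224 225 224 222 222 227 231 225 222 223 225 225 225 222 198
  140 108  98  91]
 [227 223 223 224 225 224 222 221 224 232 227 223 221 222 221 209 190 153
  108  92  90  94]
 [227 222 223 224 224 224 223 220 222 228 227 219 209 205 191 159 131 106
   96 108 113 120]
 [227 222 222 224 225 225 222 219 219 221 217 204 179 174 155 131 122 116
  121 135 140 141]
 [2
[... 343 characters left out ...]
57 147
  151 153 153 152]
 [128 140 143 143 172 197 204 204 203 203 201 200 198 198 200 193 156 146
  150 152 152 151]
 [143 148 150 147 157 194 204 203 202 202 200 200 199 196 196 189 153 144
  148 151 152 152]
 [147 149 151 148 153 191 204 203 202 201 199 198 196 186 178 176 154 145
  147 151 154 153]
 [148 149 150 151 154 177 198 201 200 198 187 184 183 167 152 153 148 144
  146 151 155 153]
 [149 149 150 152 148 156 185 188 185 181 165 158 161 157 150 149 146 145
  147 149 152 150]
 [148 148 149 149 147 147 167 163 155 157 154 153 155 155 154 152 149 148
  148 149 150 149]
 [147 146 147 149 150 150 155 153 148 148 151 152 153 154 154 154 154 151
  149 149 149 148]]
edge 88.49660659024705
```

```bash
cat >> h.py <<'E'
C=np.array([.4934,-.028]);PIN=-1.4
def tip(a,back=.017,r=.042):
    a=np.radians(a);t=np.r_[np.sin(a),-np.cos(a)];return C+r*np.r_[np.cos(a),np.sin(a)]-back*t
E
python3 - <<'E'
from h import *; from rig import bot
o=bot.get_obs(); print(o["position"],np.round(o["qpos"],2),o["wrist_force"])
p=tip(-25,.023); print(p); print(go(o,[*p,.12],-115)); print(go(o,[*p,.056],-115))
E
```

```text
[ 0.43961061 -0.05404284  0.26126849] [ 0.48  0.54 -0.72  1.87  0.45  0.89  0.75] [0.33242074 0.47064996 0.09783042]
[ 0.54118515 -0.02490489]
(array([-0.0845,  0.0635,  0.1413]), array([ 1.000e-02, -1.000e-02, -8.591e+01]))
(array([-0.0845,  0.0635,  0.2053]), array([ 1.000e-02, -1.000e-02, -8.591e+01]))
```

Call:
{"op": "servo_tool", "data": {"steps": [255,-0.02,0.015,0,0,0,-7,255,-0.04,0.03,0,0,0,-14,255,-0.06,0.045,0,0,0,-21,255,-0.08,0.06,0.02,0,0,-28,255,-0.0845,0.0635,0.05,0,0,-35,255,-0.0845,0.0635,0.08,0,0,-42,255,-0.0845,0.0635,0.11,0,0,-49,255,-0.0845,0.0635,0.125,0,0,-56,255,-0.0845,0.0635,0.13,0,0,-63,255,-0.0845,0.0635,0.13,0,0,-70,255,-0.0845,0.0635,0.13,0,0,-77,255,-0.0845,0.0635,0.13,0,0,-85.5]}}

```text
time: 3.03
position: [0.5411, -0.0244, 0.1311]
orientation: [-0.527, 0.85, 0.0, -0.0]
wrist_force: [-0.8, 0.1, -0.2]
gripper_width: 0.002
```

Call:
{"op": "servo_tool", "data": {"steps": [255,0,0,0,0,0,-1,255,0,0,0,0,0,-1,255,0,0,0,0,0,-1,255,0,0,0,0,0,-1]}}

```text
time: 3.37
position: [0.5412, -0.0244, 0.1314]
orientation: [-0.532, 0.847, -0.0, -0.0]
wrist_force: [-0.5, 0.0, -0.3]
gripper_width: -0.001
```

```bash
python3 - <<'E'
from h import *; from rig import bot
o=bot.get_obs(); print(o["position"],np.round(o["qpos"],2),o["wrist_force"])
c=bot.camera("wrist"); c["E"]=wristE(o,c); np.savez("w2.npz",**c); cv2.imwrite("pics/w2.png",c["image"][:,:,::-1])
p=tip(-25,.023); print(p); print(go(o,[*p,.12],-115)); print(go(o,[*p,.056],-115))
E
```

```text
[ 0.54115126 -0.02442714  0.13137394] [ 0.45  0.96 -0.96  1.71  0.92  0.99  1.83] [-0.45486228  0.0423421  -0.33214057]
[ 0.54118515 -0.02490489]
(array([ 0.0004, -0.0002,  0.0114]), array([-0.  , -0.01, -0.77]))
(array([ 0.0004, -0.0002,  0.0754]), array([-0.  , -0.01, -0.77]))
```

View pics/w2.png

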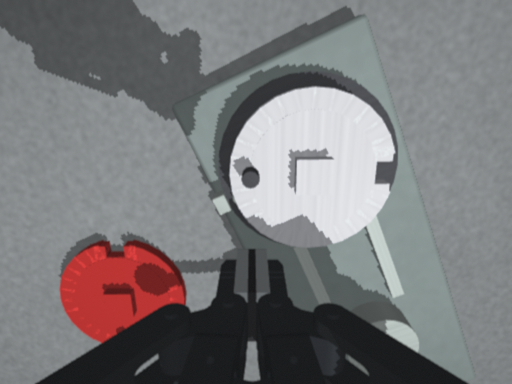

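The wrist view shows the peg at (250,177), straight ahead of the shut fingers at (252,270). The notch is at (385,172). Re-measuring from here, then going down.

```bash
cat >> h.py <<'E'
def plate(c,E,z=.05):
    P=cloud(c,E);Z=c["range_z"]
    m=((P[...,2]>z-.006)&(P[...,2]<z+.022)&(np.hypot(P[...,0]-C[0],P[...,1]-C[1])<.062)&(Z>0)).astype(np.uint8)
    n,l,s,_=cv2.connectedComponentsWithStats(m);m=(l==1+s[1:,4].argmax())
    r=np.hypot(P[...,0]-C[0],P[...,1]-C[1])
    fz=np.median(P[m&(r>.02)&(r<.034)][:,2])
    q=P[(P[...,2]>fz+.009)&m&(r>.03)&(r<.054)];b=P[(P[...,2]>fz+.007)&m&(r<.019)]
    ct=max(cv2.findContours(m.astype(np.uint8),0,cv2.CHAIN_APPROX_NONE)[0],key=len);xy=ray(c,cv2.convexHull(ct)[:,0],z,E)[:,:2]
    for _ in range(5):
        c0,rr=circ(xy);d=abs(np.hypot(*(xy-c0).T)-rr);xy=xy[d<max(.0012,np.median(d)*2)]
    v=np.median(q[:,:2],0)-c0 if len(q) else np.zeros(2)
    print("centre",c0.round(4),"R",rr.round(4),"face",fz.round(4),"peg n",len(q),"r",np.hypot(*v).round(4),"ang",np.degrees(np.arctan2(v[1],v[0])).round(1),"boss",b.mean(0).round(4) if len(b) else None)
    return c0
E
python3 - <<'E'
from h import *
for n in "12":
    c=dict(np.load(f"w{n}.npz"));plate(c,c["E"])
E
```

```text
centre [ 0.4935 -0.0281] R 0.0565 face 0.0513 peg n 94 r 0.0411 ang -25.3 boss [ 0.4933 -0.0281  0.0607]
centre [ 0.4936 -0.0276] R 0.0564 face 0.0513 peg n 274 r 0.042 ang -26.3 boss [ 0.4936 -0.0282  0.0607]
```

Call:
{"op": "servo_tool", "data": {"steps": [255,0,0,0.03,0,0,-1,255,0,0,0.05,0,0,-1,255,0,0,0.065,0,0,-1,255,0,0,0.075,0,0,-1,255,0,0,0.075,0,0,-1,255,0,0,0.075,0,0,-1]}}

```text
time: 3.92
position: [0.5412, -0.0243, 0.0567]
orientation: [-0.54, 0.842, 0.0, 0.0]
wrist_force: [-0.6, -0.5, 0.2]
gripper_width: 0.003
```

```bash
python3 - <<'E'
from h import *; from rig import bot
o=bot.get_obs(); print(o["position"],np.round(o["qpos"],2),o["wrist_force"])
for a in np.arange(-25,-95,-6): print(a,*go(o,[*tip(a,.0165),.0565],a-90))
E
```

```text
[ 0.54123439 -0.02429096  0.05667083] [ 0.41  1.06 -0.88  1.76  1.06  0.88  1.74] [-0.58209758 -0.49694846  0.22132557]
-25 [ 0.0071 -0.0002  0.0002] [0.01 0.01 0.4 ]
-31 [ 0.0116 -0.0016  0.0002] [0.01 0.01 6.4 ]
-37 [ 0.0162 -0.0026  0.0002] [1.00e-02 1.00e-02 1.24e+01]
-43 [ 0.0209 -0.0031  0.0002] [1.00e-02 1.00e-02 1.84e+01]
-49 [ 0.0256 -0.0031  0.0002] [1.00e-02 1.00e-02 2.44e+01]
-55 [ 0.0303 -0.0026  0.0002] [1.00e-02 1.00e-02 3.04e+01]
-61 [ 0.0349 -0.0017  0.0002] [1.00e-02 1.00e-02 3.64e+01]
-67 [ 0.0394 -0.0002  0.0002] [1.00e-02 1.00e-02 4.24e+01]
-73 [0.0437 0.0017 0.0002] [1.00e-02 1.00e-02 4.84e+01]
-79 [0.0478 0.0041 0.0002] [1.00e-02 1.00e-02 5.44e+01]
-85 [0.0517 0.0069 0.0002] [1.00e-02 1.00e-02 6.04e+01]
-91 [0.0552 0.01   0.0002] [1.00e-02 1.00e-02 6.64e+01]
```

Call:
{"op": "servo_tool", "data": {"steps": [255,0.004,0,0,0,0,0,255,0.007,0,0,0,0,0.4,255,0.0116,-0.0016,0,0,0,6.4,255,0.0162,-0.0026,0,0,0,12.4,255,0.0209,-0.0031,0,0,0,18.4,255,0.0256,-0.0031,0,0,0,24.4,255,0.0303,-0.0026,0,0,0,30.4,255,0.0349,-0.0017,0,0,0,36.4,255,0.0349,-0.0017,0,0,0,36.4]}}

```text
time: 4.67
position: [0.5281, -0.0579, 0.0571]
orientation: [-0.247, 0.969, -0.0, 0.0]
wrist_force: [-0.4, -0.2, -0.1]
gripper_width: -0.001
```

```bash
python3 - <<'E'
from h import *; from rig import bot
o=bot.get_obs(); print(o["position"],np.round(o["qpos"],2),o["wrist_force"])
c=bot.camera("wrist"); c["E"]=wristE(o,c); np.savez("w3.npz",**c); cv2.imwrite("pics/w3.png",c["image"][:,:,::-1]);plate(c,c["E"])
for a in np.arange(-61,-130,-6): print(a,*go(o,[*tip(a,.0165),.0565],a-90))
E
```

```text
[ 0.52811986 -0.0579143   0.05706733] [ 0.42  1.01 -0.74  1.8   0.99  0.75  1.21] [-0.35475342 -0.17251019 -0.06581865]
centre [ 0.4932 -0.0292] R 0.0565 face 0.0512 peg n 1094 r 0.0428 ang -58.7 boss [ 0.4926 -0.0296  0.0606]
-61 [-0.0006  0.001   0.0006] [-0.06  0.02 -0.35]
-67 [ 0.0038 -0.0005  0.0006] [-0.06  0.03  5.65]
-73 [ 0.0084 -0.0016  0.0006] [-0.06  0.03 11.65]
-79 [ 0.0131 -0.0021  0.0006] [-0.06  0.03 17.65]
-85 [ 0.0179 -0.0022  0.0006] [-0.05  0.04 23.65]
-91 [ 0.0226 -0.0018  0.0006] [-0.05  0.04 29.65]
-97 [ 0.0272 -0.0008  0.0006] [-0.05  0.04 35.65]
-103 [0.0317 0.0005 0.0006] [-0.05  0.05 41.65]
-109 [0.0361 0.0024 0.0005] [-0.05  0.05 47.65]
-115 [0.0402 0.0047 0.0005] [-4.000e-02  5.000e-02  5.365e+01]
-121 [0.044  0.0074 0.0005] [-4.000e-02  5.000e-02  5.965e+01]
-127 [0.0476 0.0105 0.0005] [-4.000e-02  6.000e-02  6.565e+01]
```

View pics/w3.png

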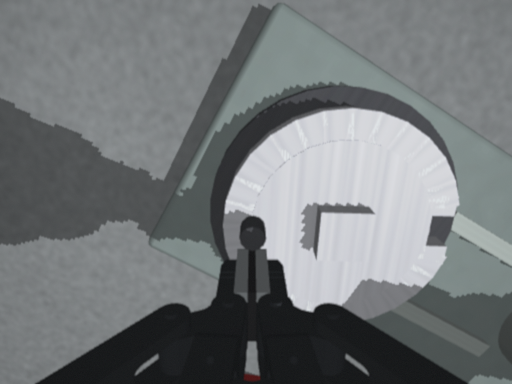

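The peg at (252,230) is against the fingertip and the plate has turned to about -60°. Carrying on round.

Call:
{"op": "servo_tool", "data": {"steps": [255,0.004,-0.0005,0,0,0,5.6,255,0.0085,-0.0016,0,0,0,11.6,255,0.013,-0.0021,0,0,0,17.6,255,0.018,-0.0022,0,0,0,23.6,255,0.0226,-0.0018,0,0,0,29.6,255,0.0272,-0.0008,0,0,0,35.6,255,0.0317,0.0005,0,0,0,41.6,255,0.036,0.0024,0,0,0,47.6,255,0.036,0.0024,0,0,0,47.6]}}

```text
time: 5.47
position: [0.4953, -0.0722, 0.0567]
orientation: [0.162, 0.987, -0.0, 0.0]
wrist_force: [-0.7, 0.6, 1.1]
gripper_width: -0.001
```

```bash
python3 - <<'E'
from h import *; from rig import bot
o=bot.get_obs(); print(o["position"],np.round(o["qpos"],2),o["wrist_force"])
c=bot.camera("wrist"); c["E"]=wristE(o,c); np.savez("w4.npz",**c); cv2.imwrite("pics/w4.png",c["image"][:,:,::-1]);plate(c,c["E"])
for a in np.arange(-109,-182,-6): print(a,*go(o,[*tip(a,.0165),.0565],a-90))
E
```

```text
[ 0.49528981 -0.07218299  0.05669212] [ 0.36  0.93 -0.51  1.91  0.87  0.54  0.48] [-0.74192429  0.60995476  1.08889443]
centre [ 0.4925 -0.0285] R 0.0567 face 0.0512 peg n 1121 r 0.0407 ang -104.3 boss [ 0.4916 -0.0283  0.0606]
-109 [-0.0003 -0.0008  0.0002] [-0.01  0.01  0.36]
-115 [ 0.0042 -0.0023  0.0002] [-0.01  0.01  6.36]
-121 [ 0.0088 -0.0033  0.0002] [-1.000e-02  1.000e-02  1.236e+01]
-127 [ 0.0135 -0.0038  0.0002] [-1.000e-02  1.000e-02  1.836e+01]
-133 [ 0.0182 -0.0038  0.0002] [-1.000e-02  1.000e-02  2.436e+01]
-139 [ 0.0229 -0.0033  0.0002] [-1.000e-02  1.000e-02  3.036e+01]
-145 [ 0.0275 -0.0023  0.0002] [-1.000e-02  1.000e-02  3.636e+01]
-151 [ 0.032  -0.0009  0.0002] [-0.000e+00  1.000e-02  4.236e+01]
-157 [0.0363 0.001  0.0002] [-0.000e+00  1.000e-02  4.836e+01]
-163 [0.0404 0.0034 0.0002] [-0.000e+00  1.000e-02  5.436e+01]
-169 [0.0443 0.0061 0.0002] [-0.000e+00  1.000e-02  6.036e+01]
-175 [0.0478 0.0093 0.0002] [-0.000e+00  1.000e-02  6.636e+01]
-181 [0.0509 0.0128 0.0002] [-0.000e+00  1.000e-02  7.236e+01]
```

View pics/w4.png

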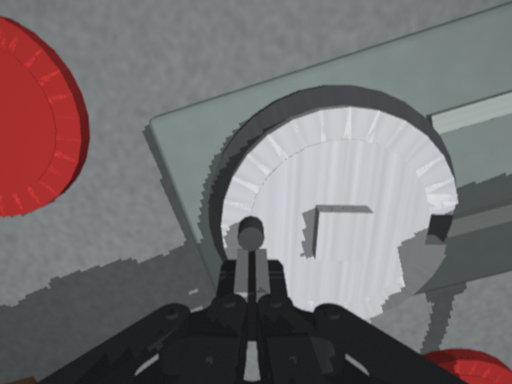

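Call:
{"op": "servo_tool", "data": {"steps": [255,0.0042,-0.0023,0,0,0,6.4,255,0.0088,-0.0033,0,0,0,12.4,255,0.0135,-0.0038,0,0,0,18.4,255,0.0182,-0.0038,0,0,0,24.4,255,0.0229,-0.0033,0,0,0,30.4,255,0.0275,-0.0023,0,0,0,36.4,255,0.032,-0.0009,0,0,0,42.4,255,0.0363,0.001,0,0,0,48.4,255,0.0404,0.0034,0,0,0,54.4,255,0.0443,0.0061,0,0,0,60.4,255,0.0443,0.0061,0,0,0,60.4,255,0.0443,0.0061,0,0,0,60.4]}}

```text
time: 6.52
position: [0.4556, -0.0521, 0.0562]
orientation: [0.633, 0.774, -0.0, -0.0]
wrist_force: [0.1, 0.1, -0.8]
gripper_width: -0.001
```

```bash
python3 - <<'E'
from h import *; from rig import bot
o=bot.get_obs(); print(o["position"],np.round(o["qpos"],2),o["wrist_force"])
c=bot.camera("wrist"); c["E"]=wristE(o,c); np.savez("w5.npz",**c); cv2.imwrite("pics/w5.png",c["image"][:,:,::-1]);plate(c,c["E"])
for a in np.arange(-169,-185,-2): print(a,*go(o,[*tip(a,.0165),.0565],a-90))
E
```

```text
[ 0.45564076 -0.05207975  0.05623091] [ 0.14  0.87 -0.18  2.06  0.56  0.26 -0.32] [ 0.07920588  0.07234782 -0.81570748]
centre [ 0.4927 -0.0272] R 0.0567 face 0.0513 peg n 1155 r 0.0425 ang -162.3 boss [ 0.4924 -0.0263  0.0607]
-169 [-0.0001 -0.0003 -0.0003] [-0.03 -0.02  0.51]
-171 [ 0.0014 -0.0009 -0.0003] [-0.03 -0.02  2.51]
-173 [ 0.0029 -0.0014 -0.0003] [-0.03 -0.02  4.51]
-175 [ 0.0044 -0.0018 -0.0003] [-0.03 -0.02  6.51]
-177 [ 0.006  -0.0022 -0.0003] [-0.03 -0.02  8.51]
-179 [ 0.0075 -0.0025 -0.0003] [-0.03 -0.02 10.51]
-181 [ 0.0091 -0.0028 -0.0003] [-0.03 -0.02 12.51]
-183 [ 0.0106 -0.003  -0.0003] [-0.03 -0.02 14.51]
```

View pics/w5.png

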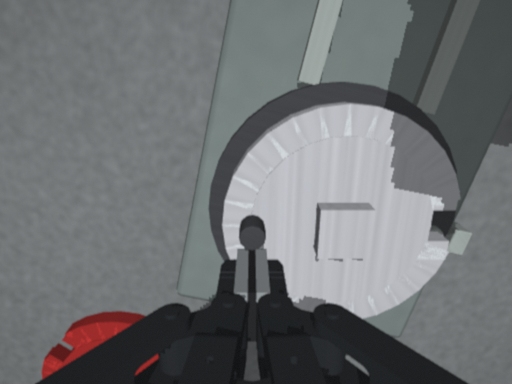

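The notch at (445,220) is close to the lug at (460,242), with a little turn to go. Measuring it.

```bash
python3 - <<'E'
from h import *
i=cv2.imread("pics/w5.png")[190:290,300:480]; cv2.imwrite("pics/w5c.png",cv2.resize(i,None,fx=4.4,fy=4.4,interpolation=cv2.INTER_CUBIC))
E
```

```text
(no output)
```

View pics/w5c.png

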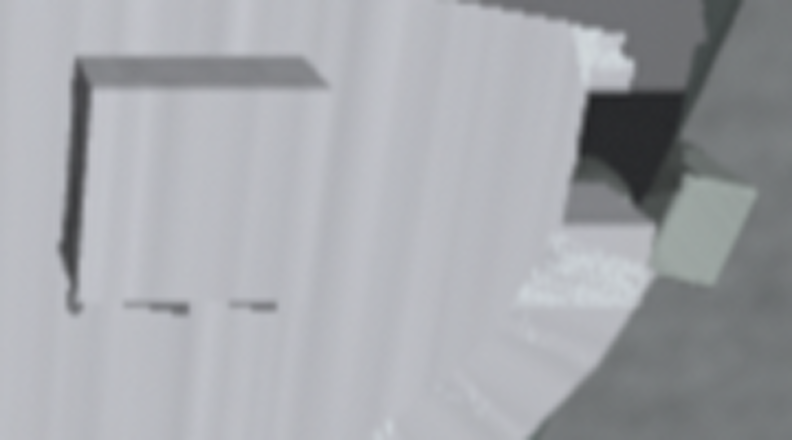

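```bash
python3 - <<'E'
from h import *
c=dict(np.load("w5.npz"));E=c["E"];f=lambda x,y:(300+x/4.4-.4,190+y/4.4-.4)
g=lambda uv,z:ray(c,uv,z,E)[0][:2]
an=lambda v:np.degrees(np.arctan2(v[1],v[0])).round(1)
print("boss top edge",an(g(f(328,88),.06)-g(f(90,88),.06)),"left edge+90",an(g(f(90,88),.06)-g(f(78,303),.06))-90)
n=(g(f(588,92),.05)+g(f(565,222),.05))/2; print("notch floor mid",n,an(n-C),np.hypot(*(n-C)),"edge len",np.hypot(*(g(f(588,92),.05)-g(f(565,222),.05))),"edge",an(g(f(588,92),.05)-g(f(565,222),.05))-90)
L=[g(f(*p),.035) for p in ((688,175),(757,188),(652,265),(715,287))];L=np.array(L);print("lug",L.round(4).tolist(),an(L.mean(0)-C),"width",np.hypot(*(L[1]-L[3])), "edge",an(L[1]-L[3])-90)
p=g((252,232),.064);print("peg",p,an(p-C),an(n-p),an(L.mean(0)-p))
for w in "12": pass
E
```

```text
boss top edge 11.6 left edge+90 12.299999999999997
notch floor mid [ 0.53567415 -0.01856679] 12.6 0.043313846266763385 edge len 0.015478373351992742 edge 12.200000000000003
lug [[0.5594, -0.0229], [0.5683, -0.0228], [0.5599, -0.0352], [0.5687, -0.0365]] -1.1 width 0.013681441003585794 edge 1.7000000000000028
peg [ 0.4511348  -0.03258868] -173.8 9.4 1.6
```

Call:
{"op": "servo_tool", "data": {"steps": [255,0.0014,-0.0009,0,0,0,2.5,255,0.0029,-0.0014,0,0,0,4.5,255,0.0044,-0.0018,0,0,0,6.5,255,0.006,-0.0022,0,0,0,8.5,255,0.0075,-0.0025,0,0,0,10.5,255,0.0085,-0.0027,0,0,0,11.5,255,0.0091,-0.0028,0,0,0,12.5,255,0.0098,-0.0029,0,0,0,13.5,255,0.0098,-0.0029,0,0,0,13.5,255,0.0098,-0.0029,0,0,0,13.5]}}

```text
time: 7.4
position: [0.4508, -0.0433, 0.0563]
orientation: [0.722, 0.692, 0.0, -0.0]
wrist_force: [0.7, -0.3, 0.6]
gripper_width: 0.0
```

```bash
python3 - <<'E'
from h import *; from rig import bot
o=bot.get_obs(); print(o["position"],np.round(o["qpos"],2),o["wrist_force"])
c=bot.camera("wrist"); c["E"]=wristE(o,c); np.savez("w6.npz",**c); cv2.imwrite("pics/w6.png",c["image"][:,:,::-1]);plate(c,c["E"])
i=c["image"][190:290,300:480,::-1]; cv2.imwrite("pics/w6c.png",cv2.resize(i,None,fx=4.4,fy=4.4,interpolation=cv2.INTER_CUBIC))
E
```

```text
[ 0.45075355 -0.04327285  0.05631774] [ 0.09  0.87 -0.12  2.08  0.45  0.22 -0.47] [ 0.6779688  -0.31218182  0.56259163]
centre [ 0.4933 -0.0271] R 0.0567 face 0.0514 peg n 1112 r 0.0421 ang -174.0 boss [ 0.4931 -0.0261  0.0608]
```

View pics/w6c.png

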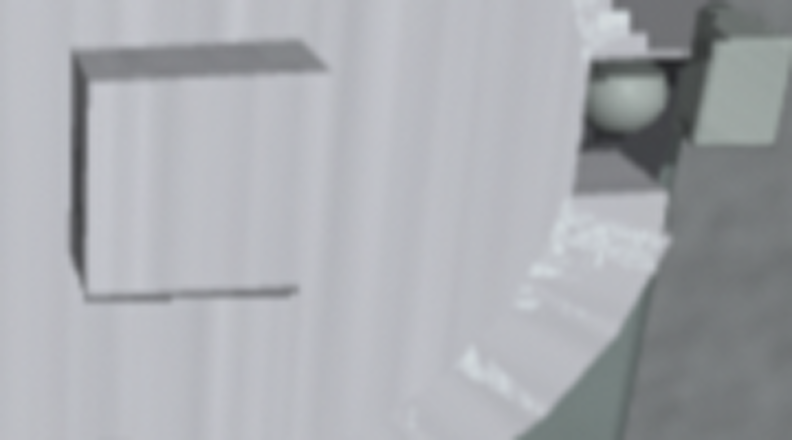

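The pin's round top now shows inside the notch, at crop (628,95). Checking the angles.

```bash
python3 - <<'E'
from h import *
c=dict(np.load("w6.npz"));E=c["E"];f=lambda x,y:(300+x/4.4-.4,190+y/4.4-.4)
g=lambda uv,z:ray(c,uv,z,E)[0][:2]
an=lambda v:np.degrees(np.arctan2(v[1],v[0])).round(1)
print("boss",an(g(f(330,70),.06)-g(f(90,80),.06)),an(g(f(90,80),.06)-g(f(86,294),.06))-90, an(g(f(298,288),.06)-g(f(86,294),.06)))
a,b=g(f(592,60),.05),g(f(573,192),.05);n=(a+b)/2;print("notch floor",n,an(n-C),"len",np.hypot(*(a-b)),"edge",an(a-b)-90)
b=[g(f(*q),.06) for q in ((90,80),(330,70),(86,294))];bc=(b[1]+b[2])/2;print("boss c",bc,an(n-bc))
p=g(f(628,96),.035);print("pin",p,an(p-C),np.hypot(*(p-C)))
L=np.array([g(f(*q),.035) for q in ((712,38),(790,42),(695,143),(775,145))]);print("lug",L.mean(0),an(L.mean(0)-C),an(L[1]-L[3])-90)
o=g(f(0,0),.05)
E
```

```text
boss 0.2 0.4000000000000057 -0.6
notch floor [ 0.5369178  -0.02662166] 1.8 len 0.015515437511531253 edge 0.0
boss c [ 0.49356497 -0.02698487] 0.5
pin [ 0.55011071 -0.02960237] -1.6 0.05673334778585558
lug [ 0.56360984 -0.0297396 ] -1.4 2.299999999999997
```

The notch still needs about 2.5° more, because the spindle play has shifted the plate slightly. Nudging it on.

Call:
{"op": "servo_tool", "data": {"steps": [255,0.0007,0,0,0,0,1,255,0.0014,0,0,0,0,2,255,0.002,0,0,0,0,2.5,255,0.002,0,0,0,0,2.5,255,0.002,0,0,0,0,2.5]}}

```text
time: 7.87
position: [0.4508, -0.0413, 0.0563]
orientation: [0.737, 0.676, 0.0, -0.0]
wrist_force: [0.4, -0.1, 1.1]
gripper_width: 0.004
```

Call:
{"op": "servo_tool", "data": {"steps": [255,-0.002,0,0,0,0,0,255,-0.006,0,0,0,0,0,255,-0.008,0,-0.01,0,0,0,255,-0.008,0,-0.03,0,0,0,255,-0.008,0,-0.04,0,0,0,255,-0.008,0,-0.04,0,0,0,255,-0.008,0,-0.04,0,0,0]}}

```text
time: 8.45
position: [0.4504, -0.0497, 0.0964]
orientation: [0.737, 0.676, 0.0, 0.0]
wrist_force: [-0.2, -0.8, -0.1]
gripper_width: -0.003
```

```bash
python3 - <<'E'
from h import *; from rig import bot
o=bot.get_obs(); print(o["position"],np.round(o["qpos"],2),o["wrist_force"])
c=bot.camera("wrist"); c["E"]=wristE(o,c); np.savez("w7.npz",**c); cv2.imwrite("pics/w7.png",c["image"][:,:,::-1]);plate(c,c["E"])
i=c["image"][90:260,240:460,::-1]; cv2.imwrite("pics/w7c.png",cv2.resize(i,None,fx=3.5,fy=3.5,interpolation=cv2.INTER_CUBIC))
E
```

```text
[ 0.45039353 -0.04969094  0.09643902] [ 0.14  0.78 -0.18  2.06  0.41  0.33 -0.46] [-0.2329631  -0.82489362 -0.11087412]
centre [ 0.4937 -0.0271] R 0.0564 face 0.0513 peg n 382 r 0.0421 ang 176.6 boss [ 0.4935 -0.0264  0.0608]
```

View pics/w7c.png

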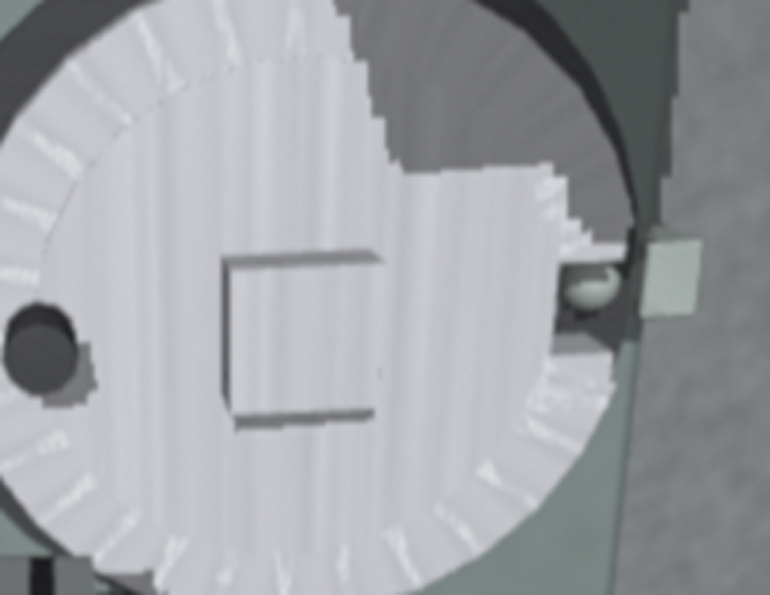

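```bash
python3 - <<'E'
from h import *
c=dict(np.load("w7.npz"));E=c["E"];f=lambda x,y:(240+x/3.5-.4,90+y/3.5-.4)
g=lambda uv,z:ray(c,uv,z,E)[0][:2]
an=lambda v:np.degrees(np.arctan2(v[1],v[0])).round(1)
B=[g(f(*q),.06) for q in ((231,268),(382,260),(235,417),(374,409))];bc=(B[0]+B[1]+B[2]+B[3])/4
print("boss edges",an(B[1]-B[0]),an(B[3]-B[2]),an(B[0]-B[2])-90,bc)
a,b=g(f(559,263),.05),g(f(551,352),.05);n=(a+b)/2;print("notch floor",a,b,np.hypot(*(a-b)))
p=g(f(592,287),.036);q=g(f(612,350),.05);print("pin",p,"mouth low corner",q)
pk=g(f(40,357),.064);print("peg",pk,"dir peg->notch",an(n-pk),"peg->pin",an(p-pk))
d=(n-pk)/np.hypot(*(n-pk));v=p-n;print("pin lateral from notch axis mm",1e3*(d[0]*v[1]-d[1]*v[0]))
L=np.array([g(f(*q),.035) for q in ((648,240),(702,240),(640,315),(693,316))]);print("lug",L.mean(0))
E
```

```text
boss edges -1.8 -1.4 -0.5 [ 0.49375262 -0.02696325]
notch floor [ 0.53729003 -0.02068638] [ 0.53680776 -0.03603431] 0.015355501009930491
pin [ 0.54926174 -0.02963498] mouth low corner [ 0.54697827 -0.03656448]
peg [ 0.45176502 -0.02478988] dir peg->notch -2.4 peg->pin -2.8
pin lateral from notch axis mm -0.7626712723992664
lug [ 0.56350533 -0.02952095]
```

The pin lies within about 0.8 mm of the notch axis, against 3 mm of play. Now moving over the boss and pressing gently.

```bash
python3 - <<'E'
from h import *; from rig import bot
o=bot.get_obs(); 
for z in (.096,.07,.06,.055): print(z,*go(o,[.4936,-.0275,z],91))
E
```

```text
0.096 [0.0258 0.0414 0.    ] [ 0.   -0.   -5.97]
0.07 [0.0258 0.0414 0.026 ] [ 0.   -0.   -5.97]
0.06 [0.0258 0.0414 0.036 ] [ 0.   -0.   -5.97]
0.055 [0.0258 0.0414 0.041 ] [ 0.   -0.   -5.97]
```

Call:
{"op": "servo_tool", "data": {"steps": [255,0.01,0.015,0,0,0,-2,255,0.02,0.03,0,0,0,-4,255,0.0258,0.0414,0,0,0,-6,255,0.0258,0.0414,0,0,0,-6,255,0.0258,0.0414,0.015,0,0,-6,255,0.0258,0.0414,0.026,0,0,-6,255,0.0258,0.0414,0.031,0,0,-6,255,0.0258,0.0414,0.034,0,0,-6,255,0.0258,0.0414,0.036,0,0,-6,255,0.0258,0.0414,0.037,0,0,-6,255,0.0258,0.0414,0.038,0,0,-6,255,0.0258,0.0414,0.038,0,0,-6]}}

```text
time: 9.5
position: [0.4935, -0.0273, 0.0586]
orientation: [0.701, 0.713, -0.0, -0.0]
wrist_force: [0.9, -1.2, -0.8]
gripper_width: -0.001
```

Call:
{"op": "servo_tool", "data": {"steps": [255,0,0,0.001,0,0,0,255,0,0,0.002,0,0,0,255,0,0,0.003,0,0,0,255,0,0,0.003,0,0,0]}}

```text
time: 9.83
position: [0.4936, -0.0273, 0.0556]
orientation: [0.701, 0.713, 0.0, 0.0]
wrist_force: [-1.2, 0.9, 2.3]
gripper_width: -0.002
```

Call:
{"op": "servo_tool", "data": {"steps": [255,0,0,0.001,0,0,0,255,0,0,0.002,0,0,0,255,0,0,0.003,0,0,0,255,0,0,0.003,0,0,0]}}

```text
time: 10.17
position: [0.4936, -0.0273, 0.0526]
orientation: [0.701, 0.713, 0.0, 0.0]
wrist_force: [-1.9, 0.3, 1.7]
gripper_width: -0.0
```

```bash
python3 - <<'E'
from h import *; from rig import bot
o=bot.get_obs(); print(o["position"],o["wrist_force"])
c=bot.camera("wrist"); c["E"]=wristE(o,c); np.savez("w8.npz",**c); cv2.imwrite("pics/w8.png",c["image"][:,:,::-1]);plate(c,c["E"],.045)
E
```

```text
[ 0.49358148 -0.02728917  0.05255148] [-1.87012142  0.29664166  1.74831265]
centre [ 0.4936 -0.0254] R 0.0555 face 0.0438 peg n 547 r 0.0414 ang 177.9 boss [ 0.4936 -0.0184  0.0571]
```

View pics/w8.png

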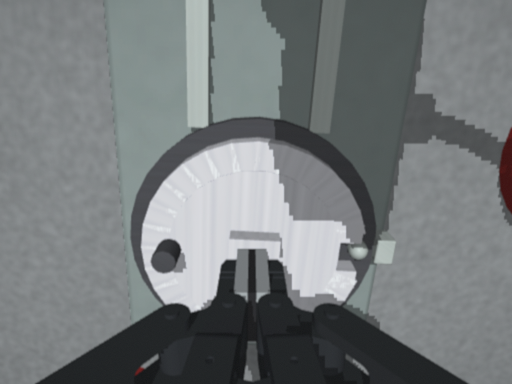

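The plate face is down from 51.3 to 43.8 mm and the pin at (359,252) is in the notch. Pressing on until it bottoms out.

Call:
{"op": "servo_tool", "data": {"steps": [255,0,0,0.0005,0,0,0,255,0,0,0.001,0,0,0,255,0,0,0.0015,0,0,0,255,0,0,0.0015,0,0,0]}}

```text
time: 10.55
position: [0.4937, -0.0273, 0.052]
orientation: [0.701, 0.713, 0.0, 0.0]
wrist_force: [-7.4, 0.6, 30.4]
gripper_width: 0.002
```

30 N at z = 52.0 mm, which is exactly the seated height, so it has hit the hard stop. Lifting off and checking.

Call:
{"op": "servo_tool", "data": {"steps": [255,0,0,-0.001,0,0,0,255,0,0,-0.004,0,0,0,255,0,0,-0.015,0,0,0,255,0,0,-0.04,0,0,0,255,-0.03,0,-0.07,0,0,0,255,-0.05,0,-0.1,0,0,0,255,-0.05,0,-0.11,0,0,0,255,-0.05,0,-0.11,0,0,0,255,-0.05,0,-0.11,0,0,0]}}

```text
time: 11.3
position: [0.4947, -0.0772, 0.1609]
orientation: [0.701, 0.713, 0.0, 0.0]
wrist_force: [-0.6, -0.3, 0.1]
gripper_width: 0.002
```

```bash
python3 - <<'E'
from h import *; from rig import bot
o=bot.get_obs(); print(o["time"],o["position"],o["wrist_force"])
c=bot.camera("wrist"); c["E"]=wristE(o,c); np.savez("w9.npz",**c); cv2.imwrite("pics/w9.png",c["image"][:,:,::-1]);plate(c,c["E"],.042)
for n in ("scene","top"):
    c=bot.camera(n);cv2.imwrite(f"pics/{n}9.png",c["image"][:,:,::-1])
E
```

```text
11.3 [ 0.49467506 -0.07717244  0.1609496 ] [-0.63037571 -0.31734172  0.09457854]
centre [ 0.4936 -0.0272] R 0.0563 face 0.0434 peg n 224 r 0.0416 ang 177.3 boss [ 0.4937 -0.0267  0.0529]
```

View pics/w9.png

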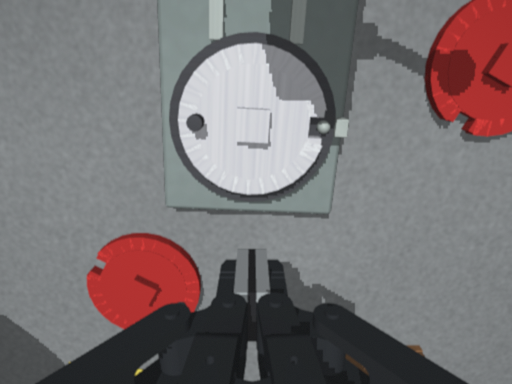

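View pics/scene9.png

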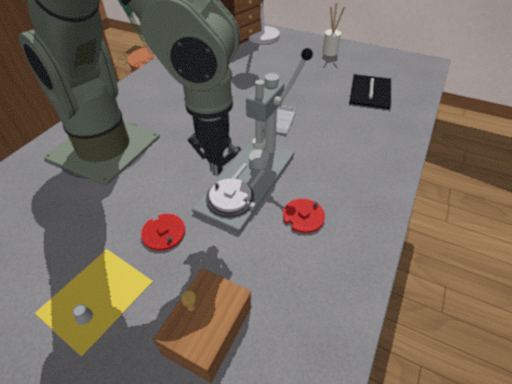

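The plate is seated: the face dropped 7.9 mm and the boss 7.8 mm. The pin at (323,127) sits in the notch. The loupe, tray and watch box look the same as at the start, so I'm handing in.

```bash
python3 - <<'E'
from rig import bot
bot.finish_job()
E
```

```text
the job is handed in; nothing more can be done
```

The die plate is turned so its notch sits over the locating pin, and it is fully seated. I pushed the peg about 157° clockwise with the shut fingertips, on the side away from the column. I then pressed straight down on the boss and lifted clear. The arm clock read about 11.3 s at hand-in, against the 45 s limit.

- **Seating:** the tip stopped hard at z = 52.0 mm with about 30 N, the stated seated height. Once I let go, depth showed the face had dropped 51.3 → 43.4 mm and the boss 60.7 → 52.9 mm, for an 8 mm travel. Both absolute readings are about 1 mm above the stated sizes, the same as before the press.
- **Alignment:** the last look before pressing put the pin about 0.8 mm off the notch axis, against 3 mm of play. The peg's depth reading gave about 3.4° past zero for the same pose, where the image edges gave 0.5° to 2.4°. I went with the edges, and the plate went down without jamming.
- **Force on the way down:** it read only about 2 N between steps, below the stated 6 N, though I sampled it only at the end of each call.
- **Bystanders:** the loupe, watch box and red look-alikes looked unmoved in the final scene view. The tray was only partly in view there. I saved a final top view but did not look at it.

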